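Weigh the salt tin on the hand scale

ROBOT

A 7-joint arm with a two-finger parallel gripper is mounted at the origin on the work surface. World frame = base frame: x ahead of the robot, y to its left, z up, the work surface at z = 0. Lengths are in mm, angles in degrees, forces in N, time in s.
With the tool pointing down it reaches from about 425 to 825 mm from the base axis. Payload 3.6 kg.
Tool frame: the origin (TCP) lies at the centre of the arm's flange, where the gripper is bolted on; the fingertips stand 173 mm ahead of it and the grasp point (between the pads) lies 155 mm ahead of it (arm.tcp_to_tips is the distance from the TCP to the fingertips, in mm); z points along the fingers, y is the line along which they close (so a half turn about z gives the same grasp; the last joint's range is limited). The gripper opens to 85 mm and grips with 20 to 120 N. Pads are 22 mm wide; open, the fingers measure 114 mm over their backs; the gripper's body (76 mm by 85 mm) begins 54 mm behind the grasp point. The pads swing forward as they close: fully open they stand 13 mm farther back than shut.
Start: joints at [72.565, 35.231, -0.722, 81.555, 0.464, 63.22, -2.315], TCP at [178.266, -625.058, 404.697] pointing down, gripper open.
Joint ranges: [-178.69, 178.69], [-17.37, 117.87], [-77.05, 75.6], [15.02, 138.74], [-78.02, 258.01], [0.78, 113.62], [-162.83, 162.83]. Speed limits (degrees/s): [159.86, 159.86, 180, 180, 180, 180, 180].

INTERFACE

Orientations are given as [roll, pitch, yaw] about the fixed x, y, z axes, in that order (R = Rz(yaw) Ry(pitch) Rx(roll)).
In Python, from station import arm, imaging gives the robot as it stands.
- The arm moves only by the tool servo_tool, never from a script. Its argument "plan" is text: rows parted by semicolons, each of 7 numbers parted by spaces: the turn, a rotation vector about the tool's x, y, z in rad, then the shift along the tool's x, y, z in m, then the closure, from 0 (fully open) to 1 (shut). In form: wx wy wz dx dy dz fingers; .... A call has 1 to 12 rows; each row shifts and turns the commanded pose from where the row before left it, along the tool's axes as they then stand; what a row does not reach is not made up. A row lasts 1/10 s, in which the tool goes at most 50 mm and 8.59 degrees, less where a joint would pass 70% of its speed; a pose out of reach is approached as far as the arm can. A call is refused whole if a number of a shift passes 0.05 or a number of a turn 0.15, either way. A call with a gripper value outside its range is refused whole. The fingers move at their own pace and stop on an object; the grip force is fixed at half the most. Time passes only in rows, so rows that do not move let the fingers close. It gives the time, the measured TCP pose, the force, the opening and the grip force at its end, in the units of the state.
- arm.sense(): the state, without advancing time (a new reading comes with each control period).
- imaging.snapshot(name): name is "scene" or "top" or "wrist"; returns a dict with "color" (420x560x3 uint8, red, green, blue), "K" (3x3 intrinsics, pixels), "T" (4x4, takes a point from camera to world coordinates). Camera axes: x right, y down, z forward; pixel columns grow to the right and rows downward; lengths in mm; the calibration is good to about 2 mm. A picture is of the moment at which its call begins. There is no depth.
- arm.close_job(): hands the job in; it is judged then, once.
The state is a dict: "clock": time; "qpos": joint angles; "qd": joint speeds; "effort": joint torques, N m; "tool_pos": TCP position; "eef_rot": TCP orientation; "force": force on the tool from outside, world axes, zero at the start; "moment": the same for the moment, N m; "grip_width": opening from 0.0 (shut) to 1.0 (fully open); "gripper_force": force on a finger pad.
Only numpy, scipy, OpenCV 4.12 (cv2) and the standard library are available. Lean on these libraries where they do the work, as an engineer would, in place of code of your own. Each camera call takes 0.05 s, during which the arm holds its last target. There are 200 camera calls.

TASK

Weigh the salt tin: take the hand scale, hook the tin's steel carrying bar on it without touching the tin with the gripper, lift until the tin hangs just clear of the counter (1 to 5 cm of air under it) and keep it still there for two seconds so I can read the weight. Then, with the scale, set the tin down gently and upright with its whole foot on the round cork trivet, unhook it, and stand the scale upright back on its black rubber mat. Keep the tin low throughout, do not tip it, and leave everything else where it is.

Things in the scene. Friction and masses are not known exactly. Their poses are not given: they have to be found in the camera images.
- scale_grip (a point): Centre of the orange grip panels of the hand scale, whose black and orange box body is 56 mm along x, 26 mm along y (grip across y) and 90 mm tall: top 20 mm above, bottom 70 mm below this point. It rises from the hook as the spring stretches. z is up; +x is the way the open hook points.
- hook_seat (a point): Top face of the hook's 5 mm thick, 30 mm wide tongue, 140 mm below the grip point at no stretch; a hung bar settles here. Axes as the grip point. The hook is a steel C open to +x: its upturned lip reaches 30 mm ahead and 10 mm above this point; the C's back is 35 mm behind, its top arm 57 mm above, its 74 mm wide rear foot 42 mm behind. It stands by itself on its flat underside.
- scale_body (a joint): Stretch of the scale's spring in m: how far the scale body has been drawn up from the hook. 0 at rest and under the empty hook, at most 0.055; 150 N/m after about 0.7 N of load, so 0.018 to 0.042 with the tin hanging.
- scale: The hand scale's steel hook; its origin is under the foot, straight below the grip point; x and z as for the grip point. Whole scale 0.22 kg, 165 mm tall unstretched.
- tin: Closed round blue tin with white lid and yellow band, 91 mm in diameter, 80 mm tall to the top of the flat lid, 0.35 to 0.7 kg (unknown); origin at the centre of its underside, z up, y along its carrying bar.
- tin_center (a point): Centre of the tin, 40 mm above its underside.
- tin_bar (a point): Middle of the axis of the rigid steel carrying bar on the tin, 122 mm above its underside. The bar is round, 8 mm thick, along the tin's y, carried by two posts 72 mm apart (64 mm free between them); 38 mm free height between lid and bar.
- trivet: Round cork trivet, fixed, 140 mm in diameter, 8 mm thick; origin at the centre of its underside on the counter.
- mat: Black rubber mat of the scale, fixed, 160 mm along its x, 140 mm along its y, 4 mm thick; origin at the centre of its underside on the counter.
- cup0: White porcelain egg cup, 48 mm wide, 60 mm tall, in the oak shelf's pull-out tray; origin under its foot. Leave alone.
- cup1: Egg cup like cup0.
- cup2: Egg cup like cup0.
- cup3: Egg cup like cup0.
- mill: Green glass pepper mill, 50 mm wide, 130 mm tall, on the counter; origin under its foot. Leave alone.
- pan_lid: Stainless steel lid, 140 mm wide, 44 mm tall with its knob, on the counter; origin under its centre. Leave alone.
- jar: Amber glass jar with wooden cap, 72 mm wide, 110 mm tall; origin under its foot. Leave alone.

How it is judged (in metres and radians):
On the way:
1. the tin hangs on the scale's hook with 6 to 60 mm of air under it, upright and still (under 40 mm/s), for 1.5 s (height (world z) of tin between 0.006 and 0.06 m and linear speed of tin below 0.04 m/s and value of joint scale_body above 0.012 m and contact force between tin and scale above 2 N and angle between tin's own z axis and vertical below 0.2 rad), for 1.5 s.
At the end, for the whole second after the job is handed in: The tin stands upright and still on the cork trivet, its centre within 25 mm of the trivet's centre so that its whole foot is on the cork; the scale is unhooked from it and stands upright and still on its foot on the rubber mat, its centre within 50 mm of the mat's centre; the robot has let go (horizontal distance between tin and trivet below 0.025 m and height (world z) of tin between 0.005 and 0.011 m and angle between tin's own z axis and vertical below 0.05 rad and linear speed of each of tin, scale below 0.01 m/s and contact force between tin and scale below 0.1 N and horizontal distance between scale and mat below 0.05 m and height (world z) of scale between 0.001 and 0.008 m and angle between scale's own z axis and vertical below 0.06 rad); the robot touches nothing.
It fails at once if the gripper or arm touches the tin (contact force between any of the fingers, the arm and tin above 0.5 N).
It fails at once if the tin is tipped by more than 0.4 rad (angle between tin's own z axis and vertical above 0.4 rad).
It fails at once if the tin is raised more than 120 mm (height (world z) of tin above 0.12 m).
It fails at once if the tin is banged down on the trivet (over 40 N) (contact force between tin and trivet above 40 N).
It fails at once if an egg cup, the pepper mill, the lid or the jar is moved by more than 20 mm (distance of any of cup0, cup1, cup2, cup3, mill, pan_lid, jar from where it was at the start of the episode above 0.02 m).
It also fails if it takes over 72 s, if anything falls off the work surface, if the arm or the gripper's body presses on something with over 40 N, if the wrist force passes 120 N, or if a joint passes its speed limit or range.

## Working session

There is one attempt and no reset: what is moved stays moved. The work goes in short steps, Python scripts to look and compute and a tool call to move; the robot and the scene stay as the last step left them, time stands still between calls to the robot, and variables do not carry over. Pictures are saved under pics/ and viewed, at most 13 in all, crops included, and the job is handed in when it is done.

Besides the shell and the picture viewer there is one more tool, called after "Emit:" as name(argument=value, ...), one argument or row to a line, values as JSON. servo_tool: Moves the arm, as the interface text tells. Its arguments: {"type":"object","properties":{"plan":{"type":"string"}},"required":["plan"]}

```bash
mkdir -p pics
cat > h.py <<'E'
import numpy as np, cv2
from station import arm, imaging
def snap(n,f):
    s=imaging.snapshot(n); cv2.imwrite('pics/'+f+'.png',s['color'][:,:,::-1]); np.savez('pics/'+f+'.npz',K=s['K'],T=s['T']); return s
def ray(f,u,v):
    d=np.load('pics/'+f+'.npz'); r=d['T'][:3,:3]@np.linalg.inv(d['K'])@[u,v,1]; return d['T'][:3,3],r
def atz(f,u,v,z):
    o,r=ray(f,u,v); return o+r*(z-o[2])/r[2]
def proj(f,p):
    d=np.load('pics/'+f+'.npz'); T=np.linalg.inv(d['T']); c=T[:3,:3]@p+T[:3,3]; q=d['K']@c; return q[:2]/q[2]
E
python3 - <<'E'
from h import *
for n in ['scene','top']:
    s=snap(n,n+'0'); print(n,s['K'][0],s['T'].round(2).tolist())
a=cv2.imread('pics/scene0.png');b=cv2.imread('pics/top0.png')
for n,i in(('scene',a),('top',b)): cv2.imwrite(f'pics/{n}0b.png',cv2.resize(i,(800,600),interpolation=cv2.INTER_CUBIC))
print(arm.sense())
E
```

```text
scene [474.28132476   0.         273.81494509] [[0.42, 0.53, -0.73, 1348.45], [0.91, -0.27, 0.33, -235.16], [-0.02, -0.8, -0.6, 749.08], [0.0, 0.0, 0.0, 1.0]]
top [410.10055944   0.         280.57441357] [[-0.02, -1.0, 0.08, 506.1], [-1.0, 0.03, 0.01, 99.38], [-0.01, -0.08, -1.0, 1193.83], [0.0, 0.0, 0.0, 1.0]]
{'clock': 0.1, 'qpos': array([72.56504547, 35.28281812, -0.72368183, 81.63301822,  0.46458118,
       63.22173888, -2.31549806]), 'qd': array([ 0.0713626 , -0.15449918,  0.09456697, -0.19218593,  0.07910573,
       -0.0379118 ,  0.08627631]), 'effort': array([ 7.48885177e-04, -4.70381284e+01,  2.59896498e-01, -1.71570808e+01,
        1.00825791e-02,  5.89052826e-03,  9.50101139e-06]), 'tool_pos': array([ 178.19363522, -624.78699842,  403.65850929]), 'eef_rot': array([-1.79865313e+02,  1.70654763e-03,  1.59205124e+01]), 'force': array([ 0.08443831, -0.63495367,  0.65614706]), 'moment': array([-0.05198289,  0.00735639,  0.00109185]), 'gripper_force': 0.0, 'grip_width': 1.0021718070609982}
```

View pics/scene0b.png

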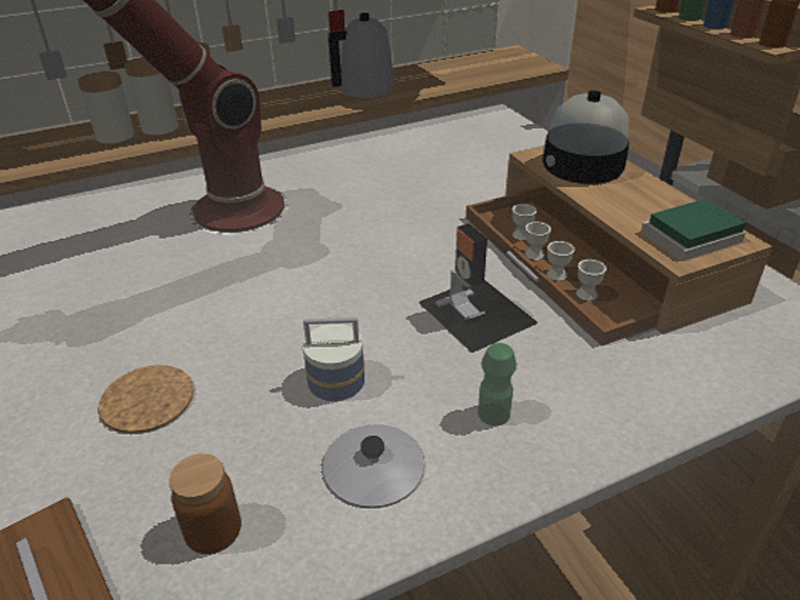

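View pics/top0b.png

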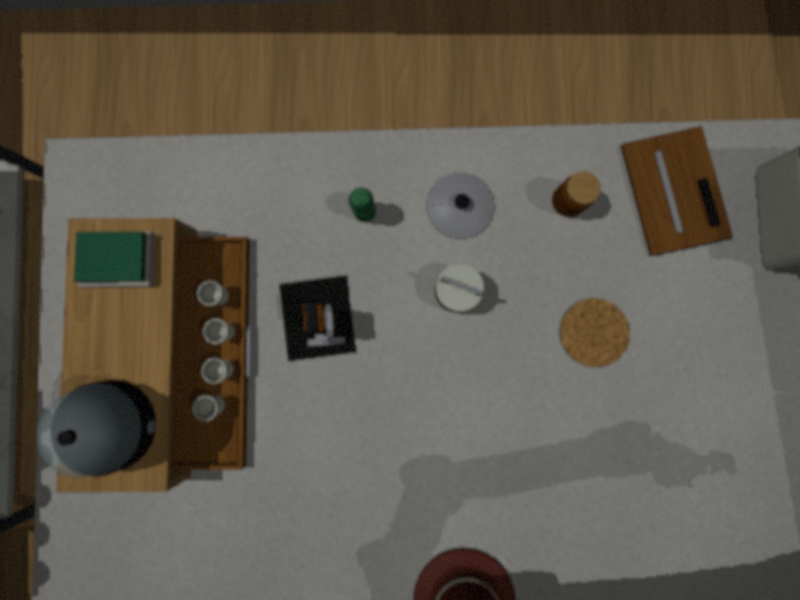

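Run:
```python
from h import *
a=cv2.imread('pics/scene0.png');b=cv2.imread('pics/top0.png')
# crops origin (u0,v0), scale
A=cv2.resize(a[150:250,290:380],None,fx=4,fy=4,interpolation=cv2.INTER_CUBIC) #360x400
B=cv2.resize(b[190:255,190:255],(400,400),interpolation=cv2.INTER_CUBIC)
A=cv2.convertScaleAbs(A,alpha=1.5,beta=15);B=cv2.convertScaleAbs(B,alpha=1.8,beta=20)
m=np.hstack([A,B]); 
C=cv2.resize(b[175:230,285:360],None,fx=5.33,fy=3.6) 
cv2.imwrite('pics/m1.png',m)
t=lambda u,v,z:atz('top0',u*.7,v*.7,z).round(1)
print('mat',[t(*c,4) for c in((280,285),(347,277),(355,352),(290,360))])
print('trivet',t(595,332,8),'tinlid',t(460,289,80),'bar',t(439,277,122),t(484,294,122))
print('trivet sc',atz('scene0',146*.7,398*.7,8))
```

```text
mat [array([626. , 355.7,   4. ]), array([638.8, 218.3,   4. ]), array([485.9, 204.8,   4. ]), array([473.1, 336.6,   4. ])]
trivet [ 514.  -279.6    8. ] tinlid [601.7  -4.5  80. ] bar [621.2  37.3 122. ] [587.8 -44.2 122. ]
trivet sc [ 521.63123648 -279.67133611    8.        ]
```

View pics/m1.png

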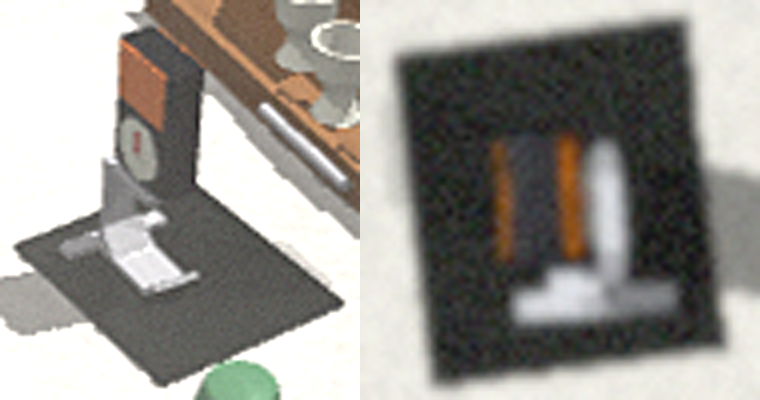

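Run:
```python
from h import *
A=lambda u,v,z:atz('scene0',290+u/4,150+v/4,z).round(1)
B=lambda u,v,z:atz('top0',190+(u-360)/6.154,190+v/6.154,z).round(1)
print('body top',B(535,195,169)); print('A corners',A(119,37,169),A(165,56,169),A(203,70,169))
print('foot',B(515,300,6),B(682,285,6),B(520,325,6),'tonguetip',B(590,140,19),B(620,140,19))
s=lambda u,v,z:atz('scene0',u*.7,v*.7,z).round(1)
print('bar sc',s(304,322,122),s(359,321,122))
```

```text
body top [552.1 264.3 169. ]
A corners [531.8 250.4 169. ] [561.9 263.5 169. ] [584.4 275.  169. ]
foot [510.3 300.6   6. ] [515.4 221.9   6. ] [498.6 298.4   6. ] tonguetip [583.9 262.4  19. ] [583.5 248.4  19. ]
bar sc [593.7 -38.6 122. ] [627.8  34.4 122. ]
```

Emit:
servo_tool(
  plan="0 0 0.095 0 0 0 0; 0 0 0.095 0.03 -0.0315 0 0; 0 0 0 0.03 -0.0315 0 0; 0 0 0 0.03 -0.0315 0 0; 0 0 0 0.03 -0.0315 0 0; 0 0 0 0.03 -0.0315 0 0; 0 0 0 0.03 -0.0315 0 0; 0 0 0 0.03 -0.0315 0 0; 0 0 0 0.03 -0.0315 0 0; 0 0 0 0.03 -0.0315 0 0; 0 0 0 0.03 -0.0315 0 0; 0 0 0 0.03 -0.0315 0 0",
)

```text
clock: 1.3
tool_pos: [474.0, -246.9, 404.4]
eef_rot: [-180.0, 0.0, 5.0]
force: [0.5, -0.5, -0.8]
grip_width: 0.997
gripper_force: 0.0
```

Emit:
servo_tool(
  plan="0 0 0 0.03 -0.0315 0 0; 0 0 0 0.03 -0.0315 0 0; 0 0 0 0.03 -0.0315 0 0; 0 0 0 0 -0.04 0 0; 0 0 0 0 -0.04 0 0; 0 0 0 0 -0.04 0 0; 0 0 0 0 -0.04 0 0; 0 0 0 0 -0.04 0 0; 0 0 0 0 -0.04 0 0; 0 0 0 0 -0.04 0 0; 0 0 0 0 -0.03 0 0; 0 0 0 0 0 0 0",
)

```text
clock: 2.5
tool_pos: [525.9, 168.4, 404.3]
eef_rot: [-179.8, 0.1, 5.6]
force: [-0.5, 0.6, -0.1]
grip_width: 1.0
gripper_force: 0.0
```

Run:
```python
from h import *
s=snap('wrist','w1'); print(s['K'][0],s['T'].round(2).tolist())
i=cv2.imread('pics/w1.png'); cv2.imwrite('pics/w1b.png',cv2.convertScaleAbs(cv2.resize(i,(800,600)),alpha=1.4,beta=10))
r=arm.sense(); print(r['clock'],r['tool_pos'],r['eef_rot'],r['force'])
```

```text
[331.82265274   0.         278.19173616] [[0.1, -0.96, -0.27, 593.55], [-1.0, -0.09, -0.02, 175.94], [-0.0, 0.27, -0.96, 373.79], [0.0, 0.0, 0.0, 1.0]]
2.55 [526.5854785  165.1509147  404.28820184] [-1.79932306e+02  6.68299386e-02  5.36582305e+00] [-0.07479468 -0.57274644 -0.06666294]
```

View pics/w1b.png

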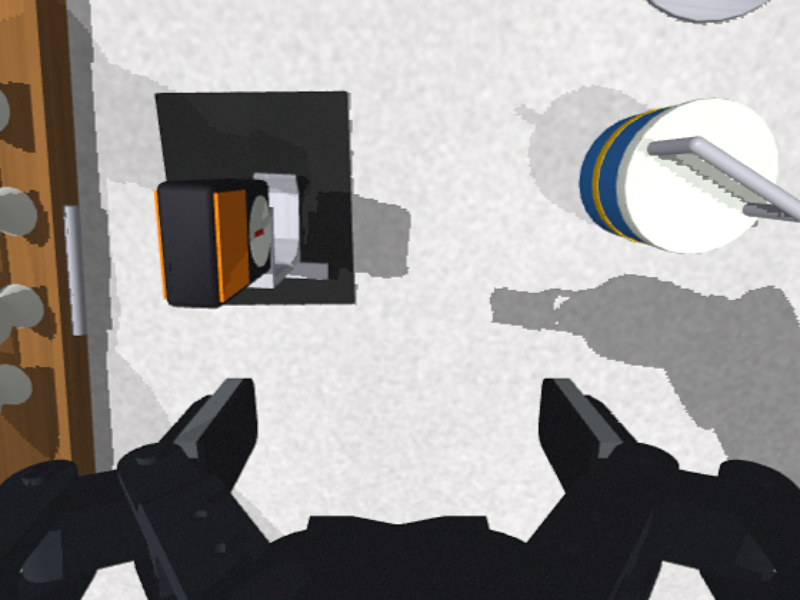

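Run:
```python
from h import *
w=lambda u,v,z:atz('w1',u*.7,v*.7,z).round(1)
for p in((159,184),(212,183),(166,303),(221,306)): print(w(*p,169))
print('mat',w(155,93,4),w(349,92,4),w(356,303,4)); print('bar',w(695,143,122)); print('lid c',w(702,175,80))
```

```text
[578.2 275.5 169. ]
[580.8 253.4 169. ]
[526.2 274.4 169. ]
[527.2 249.8 169. ]
mat [629.7 356.3   4. ] [644. 217.   4.] [487.1 200.2   4. ]
bar [621.2  29.  122. ]
lid c [608.5  -4.5  80. ]
```

Emit:
servo_tool(
  plan="0 0 0.024 0.011 -0.032 0 0; 0 0 0 0.011 -0.032 0 0; 0 0 0 0.011 -0.032 0 0; 0 0 0 0 0 0 0; 0 0 0 0 0 0 0; 0 0 0 0 0 0 0",
)

```text
clock: 3.15
tool_pos: [554.0, 257.9, 404.4]
eef_rot: [179.9, 0.0, 3.5]
force: [0.2, -0.3, -0.7]
grip_width: 1.001
gripper_force: 0.0
```

Emit:
servo_tool(
  plan="0 0 0 -0.001 -0.005 0.02 0; 0 0 0 0 0 0.02 0; 0 0 0 0 0 0.02 0; 0 0 0 0 0 0.02 0; 0 0 0 0 0 0.015 0; 0 0 0 0 0 0.005 0; 0 0 0 0 0 0 0; 0 0 0 0 0 0 0",
)

```text
clock: 3.95
tool_pos: [552.6, 264.7, 305.7]
eef_rot: [-180.0, -0.1, 3.6]
force: [0.7, 0.4, -0.4]
grip_width: 0.997
gripper_force: 0.0
```

Run:
```python
from h import *
a=snap('wrist','w2')['color'][:,:,::-1]; b=snap('scene','s2')['color'][:,:,::-1]
A=cv2.resize(a,(400,300)); B=cv2.resize(b[90:240,250:400],(400,400))
m=np.zeros((400,800,3),np.uint8); m[:300,:400]=A; m[:,400:]=B; cv2.imwrite('pics/m2.png',cv2.convertScaleAbs(m,alpha=1.5))
r=arm.sense(); print(r['tool_pos'],r['force'])
```

```text
[552.53568629 265.19234668 305.94415947] [-0.3639867   0.10344407 -0.54322389]
```

View pics/m2.png

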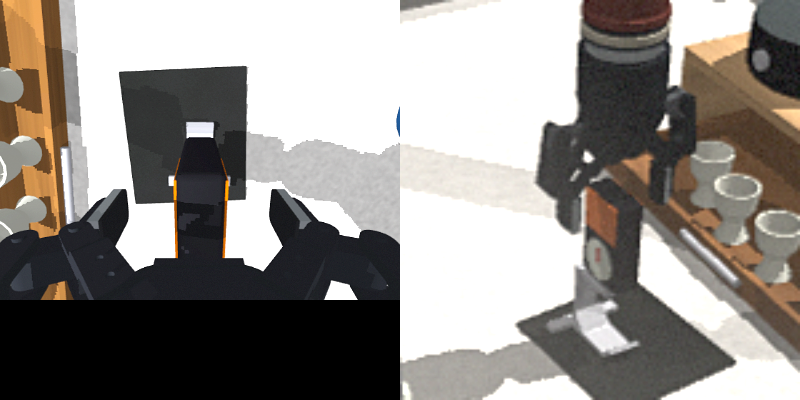

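Emit:
servo_tool(
  plan="0 0 0 0 0 0 1; 0 0 0 0 0 0 1; 0 0 0 0 0 0 1; 0 0 0 0 0 0 1; 0 0 0 0 0 0 1; 0 0 0 0 0 0 1; 0 0 0 0 0 0 1; 0 0 0 0 0 0 1",
)

```text
clock: 4.85
tool_pos: [552.2, 265.3, 304.9]
eef_rot: [180.0, -0.0, 3.7]
force: [-0.7, -0.1, 2.2]
grip_width: 0.297
gripper_force: 61.5
```

Emit:
servo_tool(
  plan="0 0 0 0 0 -0.008 1; 0 0 0 0 0 -0.016 1; 0 0 0 0 0 -0.02 1; 0 0 0 0 0 -0.02 1; 0 0 0 0 0 -0.02 1; 0 0 0 0 0 -0.007 1; 0 0 0.1 0 0 0 1; 0 0 0.12 0 0 0 1; 0 0 0.12 0 0 0 1; 0 0 0.12 0 0 0 1; 0 0 0 0 0 0 1; 0 0 0 0 0 0 1",
)

```text
clock: 6.05
tool_pos: [551.9, 265.5, 395.1]
eef_rot: [179.9, 0.1, -22.5]
force: [-0.8, -0.6, -2.0]
grip_width: 0.297
gripper_force: 61.0
```

Emit:
servo_tool(
  plan="0 0 0 0.003 0.0145 0 1; 0 0 0 0.006 0.03 0 1; 0 0 0 0.006 0.03 0 1; 0 0 0 0.006 0.03 0 1; 0 0 0 0.006 0.03 0 1; 0 0 0 0.006 0.03 0 1; 0 0 0 0.006 0.03 0 1; 0 0 0 0.004 0.02 0 1; 0 0 0 0.002 0.01 0 1; 0 0 0 0 0 0 1; 0 0 0 0 0 0 1",
)

```text
clock: 7.15
tool_pos: [507.1, 41.7, 395.9]
eef_rot: [-179.9, 0.0, -22.6]
force: [0.1, 0.1, -0.7]
grip_width: 0.298
gripper_force: 61.0
```

Run:
```python
from h import *
a=snap('wrist','w3')['color'][:,:,::-1]; snap('scene','s3'); snap('top','t3')
cv2.imwrite('pics/w3b.png',cv2.convertScaleAbs(cv2.resize(a,(800,600)),alpha=1.1))
r=arm.sense(); print(r['clock'],r['tool_pos'],r['eef_rot'],r['force'],r['grip_width'])
```

```text
7.3 [507.17030498  42.43007373 395.65884322] [-1.79946744e+02  1.52973103e-02 -2.25294773e+01] [ 1.16489783  0.04053023 -1.91068466] 0.2987478901664772
```

View pics/w3b.png

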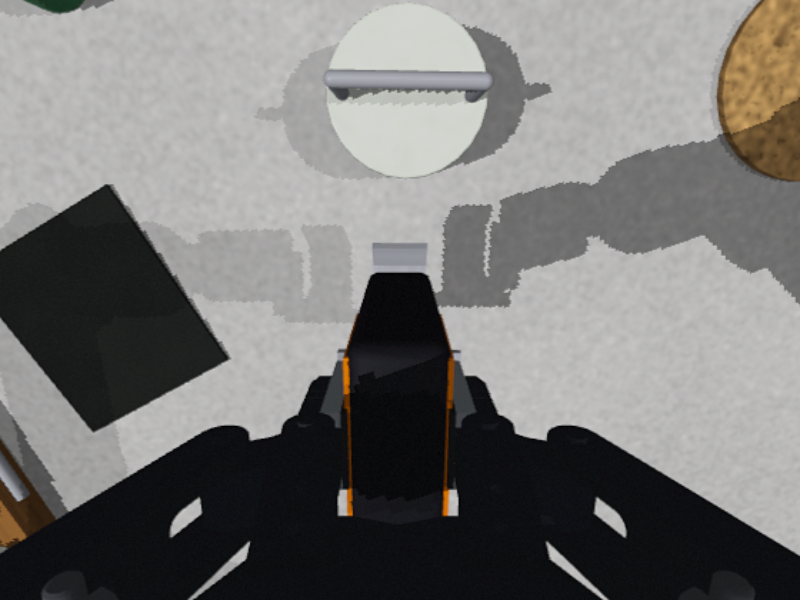

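Run:
```python
from h import *
w=lambda u,v,z:atz('w3',u*.7,v*.7,z)
l,r=w(325,78,122),w(492,80,122); c=(l+r)/2; print('bar',l,r,c,np.degrees(np.arctan2(r[0]-l[0],-(r[1]-l[1]))))
print('lid',w(407,91,80)); lip=w(400,243,109); print('lip tip',lip, w(373,243,109),w(427,243,109))
y=np.radians(-22.5);X=np.array([np.cos(y),np.sin(y)]);Y=np.array([np.sin(y),-np.cos(y)])
t=arm.sense()['tool_pos'][:2]
for n,p in(('bar',c),('lip',lip)): print(n,'tool',X@(p[:2]-t),Y@(p[:2]-t))
print('trivet edge',w(718,90,8), 'mat pts',w(109,185,4),w(229,357,4),w(94,432,4))
```

```text
bar [621.99467411  31.46052573 122.        ] [590.94504723 -40.80396844 122.        ] [606.46986067  -4.67172135 122.        ] -23.251572864417234
lid [607.4535383   -5.18150025  80.        ]
lip tip [534.72508602  29.38590183 109.        ] [540.35770832  42.90015448 109.        ] [529.09233671  15.87134447 109.        ]
bar tool 109.76590370537647 5.516089614546921
lip tool 30.44908669671197 1.506485243999439
trivet edge [ 534.31879188 -210.51083917    8.        ] mat pts [642.88933843 216.98349829   4.        ] [487.82389626 199.52929878   4.        ] [471.28461525 338.73980644   4.        ]
```

Emit:
servo_tool(
  plan="0 0 0.01 0.005 0.004 0.001 1; 0 0 0 0.015 0 0 1; 0 0 0 0.02 0 0 1; 0 0 0 0.02 0 0 1; 0 0 0 0.02 0 0 1; 0 0 0 0.015 0 0 1; 0 0 0 0.01 0 0 1; 0 0 0 0.005 0 0 1; 0 0 0 0 0 0 1; 0 0 0 0 0 0 1",
)

```text
clock: 8.3
tool_pos: [606.1, -5.7, 394.6]
eef_rot: [-180.0, 0.1, -23.2]
force: [-0.1, 1.0, -1.7]
grip_width: 0.299
gripper_force: 61.0
```

Run:
```python
from h import *
a=snap('wrist','w4')['color'][:,:,::-1]; b=snap('scene','s4')['color'][:,:,::-1]
m=np.hstack([cv2.resize(a[150:400,180:430],(400,400)),cv2.resize(b[180:290,180:290],(400,400))])
cv2.imwrite('pics/m4.png',cv2.convertScaleAbs(m,alpha=1.2))
r=arm.sense(); print(r['clock'],r['tool_pos'],r['eef_rot'],r['force'],r['grip_width'])
```

```text
8.4 [606.02518446  -5.72240806 394.80269692] [-1.79990590e+02  4.19818962e-02 -2.32276019e+01] [-0.43350659  1.0713206  -1.6687896 ] 0.29665083248855256
```

View pics/m4.png

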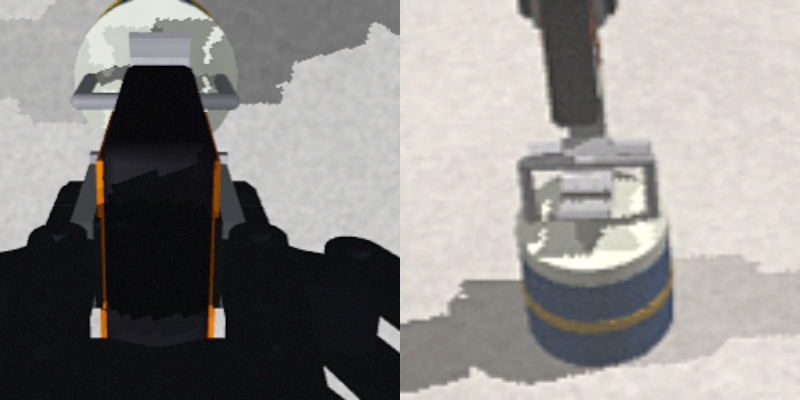

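Emit:
servo_tool(
  plan="0 0 0 0 0 -0.006 1; 0 0 0 0 0 -0.006 1; 0 0 0 0 0 -0.005 1; 0 0 0 0 0 -0.003 1; 0 0 0 0 0 -0.004 1; 0 0 0 0 0 -0.004 1; 0 0 0 0 0 -0.004 1; 0 0 0 0 0 -0.004 1; 0 0 0 0 0 -0.003 1; 0 0 0 0 0 0 1; 0 0 0 0 0 0 1; 0 0 0 0 0 0 1",
)

```text
clock: 9.6
tool_pos: [606.4, -6.2, 433.3]
eef_rot: [180.0, 0.1, -23.3]
force: [0.1, -0.2, -6.5]
grip_width: 0.295
gripper_force: 60.7
```

Emit:
servo_tool(
  plan="0 0 0 0 0 -0.004 1; 0 0 0 0 0 -0.004 1; 0 0 0 0 0 -0.004 1; 0 0 0 0 0 -0.003 1; 0 0 0 0 0 -0.003 1; 0 0 0 0 0 -0.002 1; 0 0 0 0 0 0 1; 0 0 0 0 0 0 1; 0 0 0 0 0 0 1; 0 0 0 0 0 0 1",
)

```text
clock: 10.6
tool_pos: [606.5, -6.2, 453.5]
eef_rot: [180.0, 0.0, -23.3]
force: [-0.4, 0.5, -6.6]
grip_width: 0.293
gripper_force: 60.4
```

Run:
```python
from h import *
b=snap('scene','s5')['color'][:,:,::-1]
cv2.imwrite('pics/s5b.png',cv2.convertScaleAbs(cv2.resize(b[120:300,160:310],(600,600*180//150*600//720)),alpha=1.2))
r=arm.sense(); print(r['clock'],r['tool_pos'],r['eef_rot'],r['force'],r['moment'],r['grip_width'])
```

```text
10.65 [606.50244021  -6.23169218 453.55894292] [ 1.79995408e+02  2.14240927e-02 -2.32713003e+01] [ 0.18903378 -0.56936593 -7.06155696] [-0.0195362  -0.05211173 -0.02515996] 0.2983432319769378
```

View pics/s5b.png

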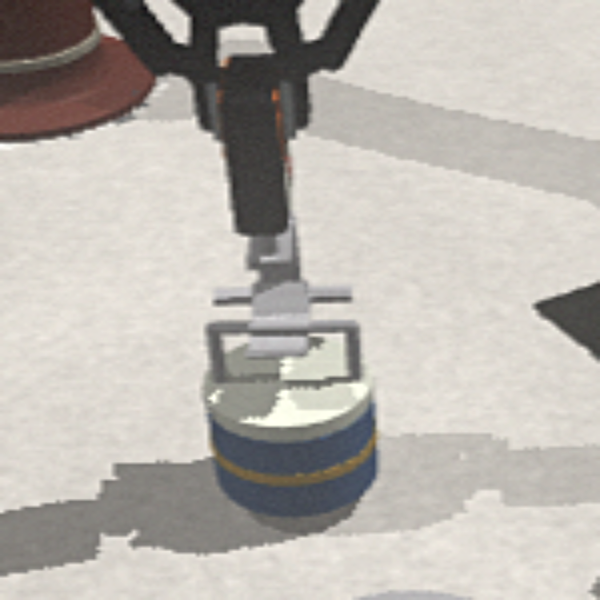

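Run:
```python
from h import *
for z in(122,130,135,140): print(z,proj('s5',np.array([606.3,-5.5,z])))
a=cv2.imread('pics/s4.png');b=cv2.imread('pics/s5.png')
# column profiles through the yellow band / lid: correlate vertical shift of tin region
t=a[236:282,205:255].astype('f'); t=a[238:272,212:256]
r=cv2.matchTemplate(b,t,cv2.TM_CCOEFF_NORMED); _,m,_,p=cv2.minMaxLoc(r); print(p,m,'from (212,238)')
```

```text
122 [229.75177808 224.30752274]
130 [229.45280849 221.3330413 ]
135 [229.26448202 219.45936044]
140 [229.07501204 217.57430274]
(211, 232) 0.8743468523025513 from (212,238)
```

Emit:
servo_tool(
  plan="0 0 0 0 0 -0.002 1; 0 0 0 0 0 -0.002 1; 0 0 0 0 0 -0.002 1; 0 0 0 0 0 0 1; 0 0 0 0 0 0 1; 0 0 0 0 0 0 1; 0 0 0 0 0 0 1; 0 0 0 0 0 0 1; 0 0 0 0 0 0 1; 0 0 0 0 0 0 1; 0 0 0 0 0 0 1; 0 0 0 0 0 0 1",
)

```text
clock: 11.85
tool_pos: [606.5, -6.2, 459.7]
eef_rot: [-180.0, 0.0, -23.3]
force: [-0.3, -0.3, -6.5]
grip_width: 0.295
gripper_force: 60.4
```

Emit:
servo_tool(
  plan="0 0 0 0 0 0 1; 0 0 0 0 0 0 1; 0 0 0 0 0 0 1; 0 0 0 0 0 0 1; 0 0 0 0 0 0 1; 0 0 0 0 0 0 1; 0 0 0 0 0 0 1; 0 0 0 0 0 0 1; 0 0 0 0 0 0 1; 0 0 0 0 0 0 1; 0 0 0 0 0 0 1; 0 0 0 0 0 0 1",
)

```text
clock: 13.05
tool_pos: [606.5, -6.2, 459.7]
eef_rot: [-180.0, 0.0, -23.3]
force: [0.2, -0.4, -6.3]
grip_width: 0.3
gripper_force: 60.4
```

Run:
```python
from h import *
for f,box in(('top0',(380,195,460,270)),('scene0',(60,240,145,315)),('w3',(490,0,560,135))):
    i=cv2.imread('pics/'+f+'.png'); h=cv2.cvtColor(i,cv2.COLOR_BGR2HSV)
    m=((h[...,1]>70)&(h[...,0]<25)).astype('uint8'); u0,v0,u1,v1=box; k=np.zeros_like(m);k[v0:v1,u0:u1]=m[v0:v1,u0:u1]
    k=cv2.morphologyEx(k,cv2.MORPH_CLOSE,np.ones((5,5)))
    c=max(cv2.findContours(k,cv2.RETR_EXTERNAL,cv2.CHAIN_APPROX_NONE)[0],key=cv2.contourArea)[:,0]
    c=c[(c[:,0]<557)&(c[:,1]>2)]
    P=np.array([atz(f,u+.0,v+.0,8)[:2] for u,v in c]); 
    A=np.c_[2*P,np.ones(len(P))]; s=np.linalg.lstsq(A,(P**2).sum(1),rcond=None)[0]; print(f,s[:2],np.sqrt(s[2]+s[:2]@s[:2]),len(c))
r=arm.sense(); print(r['clock'],r['tool_pos'],r['force'])
```

```text
top0 [ 514.39991176 -278.03430314] 68.1117507017135 136
scene0 [ 518.87469073 -279.1882971 ] 69.65274917754006 160
w3 [ 515.33123038 -275.17616525] 67.68139791080178 147
13.05 [606.5302266   -6.23587589 459.72889266] [ 0.21810257 -0.35290773 -6.25381459]
```

Emit:
servo_tool(
  plan="0 0 0 0.0001 0.001 0 1; 0 0 0 0.0002 0.002 0 1; 0 0 0 0.0003 0.003 0 1; 0 0 0 0.0004 0.004 0 1; 0 0 0 0.0004 0.005 0 1; 0 0 0 0.0005 0.006 0 1; 0 0 0 0.0006 0.007 0 1; 0 0 0 0.0007 0.008 0 1; 0 0 0 0.0008 0.009 0 1; 0 0 0 0.0009 0.01 0 1; 0 0 0 0.0009 0.01 0 1; 0 0 0 0.0009 0.01 0 1",
)

```text
clock: 14.25
tool_pos: [582.7, -78.8, 459.8]
eef_rot: [180.0, -0.0, -23.3]
force: [0.5, -0.5, -6.0]
grip_width: 0.302
gripper_force: 60.4
```

Emit:
servo_tool(
  plan="0 0 0 0.0009 0.0105 0 1; 0 0 0 0.0009 0.0105 0 1; 0 0 0 0.0009 0.0105 0 1; 0 0 0 0.0009 0.0105 0 1; 0 0 0 0.0009 0.0105 0 1; 0 0 0 0.0009 0.0105 0 1; 0 0 0 0.0009 0.0105 0 1; 0 0 0 0.0009 0.0105 0 1; 0 0 0 0.0009 0.0105 0 1; 0 0 0 0.0009 0.0105 0 1; 0 0 0 0.0009 0.0105 0 1; 0 0 0 0.0009 0.0105 0 1",
)

```text
clock: 15.45
tool_pos: [542.9, -198.6, 459.7]
eef_rot: [-180.0, 0.0, -23.3]
force: [0.4, 0.6, -4.9]
grip_width: 0.299
gripper_force: 60.4
```

Emit:
servo_tool(
  plan="0 0 0 0.0009 0.01 0 1; 0 0 0 0.0009 0.01 0 1; 0 0 0 0.0009 0.01 0 1; 0 0 0 0.0009 0.01 0 1; 0 0 0 0.0008 0.009 0 1; 0 0 0 0.0007 0.008 0 1; 0 0 0 0.0006 0.007 0 1; 0 0 0 0.0005 0.006 0 1; 0 0 0 0.0005 0.005 0 1; 0 0 0 0.0004 0.004 0 1; 0 0 0 0.0003 0.003 0 1; 0 0 0 0.0002 0.002 0 1",
)

```text
clock: 16.65
tool_pos: [517.0, -278.1, 459.7]
eef_rot: [-180.0, 0.0, -23.3]
force: [0.8, 0.4, -6.6]
grip_width: 0.295
gripper_force: 60.4
```

Emit:
servo_tool(
  plan="0 0 0 0 0 0 1; 0 0 0 0 0 0 1; 0 0 0 0 0 0 1; 0 0 0 0 0 0 1; 0 0 0 0 0 0 1",
)

```text
clock: 17.15
tool_pos: [517.1, -277.8, 459.7]
eef_rot: [-180.0, 0.0, -23.3]
force: [0.2, 0.1, -5.5]
grip_width: 0.295
gripper_force: 60.4
```

Run:
```python
from h import *
a=snap('wrist','w6')['color'][:,:,::-1]; b=snap('scene','s6')['color'][:,:,::-1]
m=np.hstack([cv2.resize(a[60:320,150:410],(400,400)),cv2.resize(b[200:310,50:160],(400,400))])
cv2.imwrite('pics/m6.png',cv2.convertScaleAbs(m,alpha=1.2))
r=arm.sense(); print(r['clock'],r['tool_pos'],r['eef_rot'],r['force'],r['grip_width'])
```

```text
17.25 [ 517.01736424 -277.8873284   459.72349827] [-1.79994964e+02  1.14502424e-03 -2.32647918e+01] [-0.10489121  1.25909668 -5.77701491] 0.2940823447133771
```

View pics/m6.png

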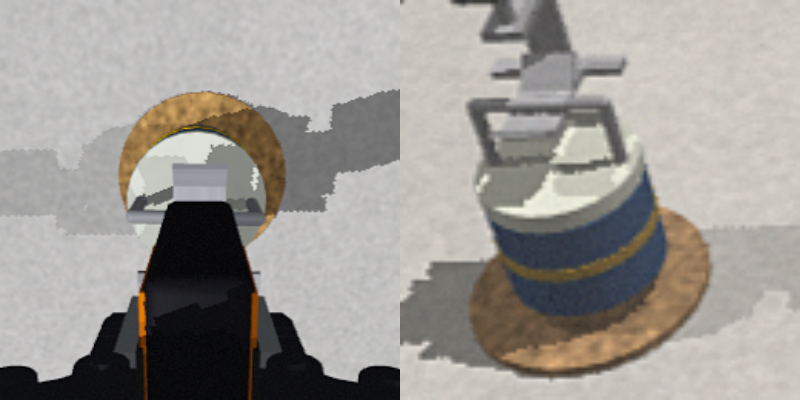

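Emit:
servo_tool(
  plan="0 0 0 0 0 0.001 1; 0 0 0 0 0 0.002 1; 0 0 0 0 0 0.002 1; 0 0 0 0 0 0.002 1; 0 0 0 0 0 0.002 1; 0 0 0 0 0 0.002 1; 0 0 0 0 0 0.002 1; 0 0 0 0 0 0.002 1; 0 0 0 0 0 0.002 1; 0 0 0 0 0 0.002 1; 0 0 0 0 0 0.002 1; 0 0 0 0 0 0.002 1",
)

```text
clock: 18.45
tool_pos: [517.0, -278.1, 436.8]
eef_rot: [180.0, -0.0, -23.3]
force: [-1.3, -0.9, -6.0]
grip_width: 0.296
gripper_force: 60.6
```

Emit:
servo_tool(
  plan="0 0 0 0 0 0.003 1; 0 0 0 0 0 0.003 1; 0 0 0 0 0 0.003 1; 0 0 0 0 0 0.003 1; 0 0 0 0 0 0.003 1; 0 0 0 0 0 0.003 1; 0 0 0 0 0 0.004 1; 0 0 0 0 0 0.004 1; 0 0 0 0 0 0.004 1; 0 0 0 0 0 0.003 1; 0 0 0 0 0 0 1; 0 0 0 0 0 0 1",
)

```text
clock: 19.65
tool_pos: [517.0, -278.0, 403.7]
eef_rot: [-180.0, 0.0, -23.3]
force: [0.3, 0.1, -1.4]
grip_width: 0.297
gripper_force: 61.0
```

Run:
```python
from h import *
b=snap('scene','s7')['color'][:,:,::-1]
cv2.imwrite('pics/s7b.png',cv2.convertScaleAbs(cv2.resize(b[180:310,40:170],(600,600)),alpha=1.2))
r=arm.sense(); print(r['clock'],r['tool_pos'],r['eef_rot'],r['force'],r['moment'],r['grip_width'])
```

```text
19.7 [ 517.06708265 -278.00992139  403.86832501] [-1.79998518e+02 -2.33917396e-02 -2.32723630e+01] [-0.49531697 -0.24934851 -2.57745097] [ 0.0234596  -0.01713681  0.04838441] 0.2941916608053868
```

View pics/s7b.png

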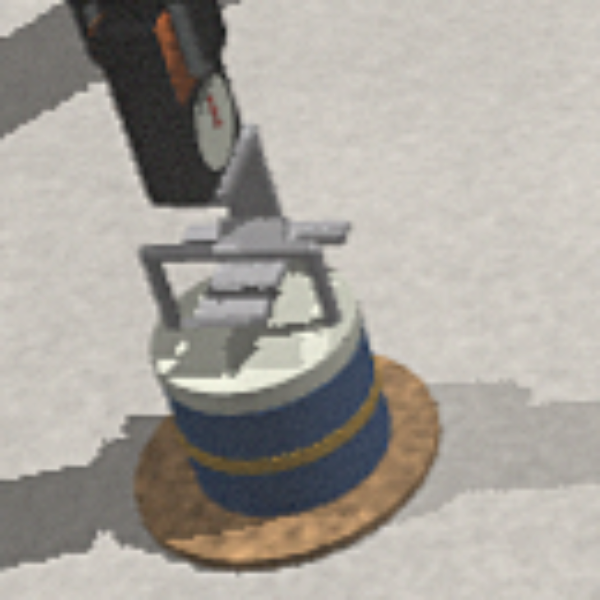

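Emit:
servo_tool(
  plan="0 0 0 -0.004 0 0 1; 0 0 0 -0.008 0 0 1; 0 0 0 -0.012 0 0 1; 0 0 0 -0.016 0 0 1; 0 0 0 -0.018 0 0 1; 0 0 0 -0.018 0 0 1; 0 0 0 -0.016 0 0 1; 0 0 0 -0.012 0 0 1; 0 0 0 -0.006 0 0 1; 0 0 0 0 0 0 1; 0 0 0 0 0 0 1",
)

```text
clock: 20.8
tool_pos: [416.4, -234.7, 404.0]
eef_rot: [180.0, -0.1, -23.3]
force: [-0.1, -0.1, -2.8]
grip_width: 0.291
gripper_force: 61.0
```

Run:
```python
from h import *
b=snap('scene','s8'); a=cv2.imread('pics/s7.png'); c=cv2.imread('pics/s8.png')
t=a[245:295,75:130]; _,m,_,p=cv2.minMaxLoc(cv2.matchTemplate(c,t,cv2.TM_CCOEFF_NORMED)); print(p,m)
r=arm.sense(); print(r['clock'],r['tool_pos'],r['eef_rot'],r['force'],r['grip_width'])
```

```text
(75, 245) 0.9006096124649048
20.85 [ 416.58749937 -234.69333909  403.87809379] [ 1.79998432e+02 -7.23886922e-02 -2.32581782e+01] [ 0.03489235  0.62520663 -1.75751348] 0.2933269222107314
```

Emit:
servo_tool(
  plan="0 0 0 0 0 -0.008 1; 0 0 0 0 0 -0.015 1; 0 0 0 0 0 -0.015 1; 0 0 -0.119 0 0 -0.008 1; 0 0 -0.119 0 0 0 1; 0 0 -0.119 0.007 -0.0125 0 1; 0 0 -0.119 0.007 -0.0125 0 1; 0 0 0 0.0144 -0.025 0 1; 0 0 0 0.0144 -0.025 0 1; 0 0 0 0.0144 -0.025 0 1; 0 0 0 0.0144 -0.025 0 1; 0 0 0 0.0144 -0.025 0 1",
)

```text
clock: 22.05
tool_pos: [496.5, -80.5, 450.3]
eef_rot: [180.0, -0.1, 4.0]
force: [-0.3, -0.0, -2.6]
grip_width: 0.294
gripper_force: 61.1
```

Emit:
servo_tool(
  plan="0 0 0 0.0144 -0.025 0 1; 0 0 0 0.0144 -0.025 0 1; 0 0 0 0.0144 -0.025 0 1; 0 0 0 0.0045 -0.027 0 1; 0 0 0 0.0045 -0.027 0 1; 0 0 0 0.0045 -0.027 0 1; 0 0 0 0.0045 -0.027 0 1; 0 0 0 0.0045 -0.027 0 1; 0 0 0 0.0045 -0.027 0 1; 0 0 0 0.0045 -0.027 0 1; 0 0 0 0.0045 -0.027 0 1; 0 0 0 0.0045 -0.02 0 1",
)

```text
clock: 23.25
tool_pos: [557.5, 237.0, 450.0]
eef_rot: [-179.9, -0.0, 4.1]
force: [0.0, 1.2, -2.6]
grip_width: 0.294
gripper_force: 61.1
```

Emit:
servo_tool(
  plan="0 0 0 0.002 -0.01 0 1; 0 0 0 0 0 0 1; 0 0 0 0 0 0 1; 0 0 0 0 0 0 1",
)

```text
clock: 23.65
tool_pos: [559.2, 242.8, 449.8]
eef_rot: [179.9, -0.0, 3.8]
force: [0.2, 0.3, -1.2]
grip_width: 0.298
gripper_force: 61.0
```

Emit:
servo_tool(
  plan="0 0 0 -0.001 -0.015 0.01 1; 0 0 0 0 -0.012 0.02 1; 0 0 0 0 0 0.025 1; 0 0 0 0 0 0.025 1; 0 0 0 0 0 0.02 1; 0 0 0 0 0 0.015 1; 0 0 0 0 0 0.01 1; 0 0 0 0 0 0.006 1; 0 0 0 0 0 0.003 1; 0 0 0 0 0 0 1; 0 0 0 0 0 0 1; 0 0 0 0 0 0 1",
)

```text
clock: 24.85
tool_pos: [556.1, 271.7, 316.5]
eef_rot: [-180.0, -0.1, 4.0]
force: [0.3, -0.6, -1.9]
grip_width: 0.3
gripper_force: 60.9
```

Emit:
servo_tool(
  plan="0 0 0 0 0 0.003 1; 0 0 0 0 0 0.003 1; 0 0 0 0 0 0.002 1; 0 0 0 0 0 0.001 1; 0 0 0 0 0 0.001 1; 0 0 0 0 0 0.001 1; 0 0 0 0 0 0 1; 0 0 0 0 0 0 1; 0 0 0 0 0 0 1",
)

```text
clock: 25.75
tool_pos: [555.9, 271.6, 304.9]
eef_rot: [-180.0, -0.0, 4.0]
force: [-0.6, -0.0, -0.7]
grip_width: 0.297
gripper_force: 61.3
```

Emit:
servo_tool(
  plan="0 0 0 0 0 0.0005 1; 0 0 0 0 0 0 1; 0 0 0 0 0 0 1; 0 0 0 0 0 0 1",
)

```text
clock: 26.15
tool_pos: [555.9, 271.6, 304.9]
eef_rot: [-180.0, -0.0, 4.0]
force: [-1.3, -0.7, 4.8]
grip_width: 0.296
gripper_force: 61.7
```

Contact made (+4.8 N). Release slowly, then rise.

Emit:
servo_tool(
  plan="0 0 0 0 0 0 0.68; 0 0 0 0 0 0 0.6; 0 0 0 0 0 0 0.5; 0 0 0 0 0 0 0.4; 0 0 0 0 0 0 0.2; 0 0 0 0 0 0 0; 0 0 0 0 0 0 0; 0 0 0 0 0 0 0; 0 0 0 0 0 0 0",
)

```text
clock: 27.05
tool_pos: [555.9, 271.6, 304.3]
eef_rot: [-180.0, -0.0, 4.0]
force: [0.4, -0.5, 0.2]
grip_width: 1.001
gripper_force: 0.0
```

Emit:
servo_tool(
  plan="0 0 0 0 0 -0.005 0; 0 0 0 0 0 -0.015 0; 0 0 0 0 0 -0.02 0; 0 0 0 0 0 -0.02 0; 0 0 0 0 0 -0.02 0; 0 0 0 0 0 -0.02 0; 0 0 0 0 0 0 0; 0 0 0 0 0 0 0; 0 0 0 0 0 0 0",
)

```text
clock: 27.95
tool_pos: [555.5, 271.4, 403.0]
eef_rot: [179.9, 0.1, 4.0]
force: [0.7, 0.3, -1.1]
grip_width: 0.999
gripper_force: 0.0
```

Run:
```python
from h import *
snap('scene','s9'); b=cv2.imread('pics/s9.png')
cv2.imwrite('pics/s9b.png',cv2.convertScaleAbs(cv2.resize(b,(800,600),interpolation=cv2.INTER_CUBIC),alpha=1.2))
r=arm.sense(); print(r['clock'],r['tool_pos'],r['force'],r['grip_width'])
```

```text
28.0 [555.53952048 271.38809894 402.90753976] [ 0.64877549 -0.38349627  0.54005732] 0.9986167421147081
```

View pics/s9b.png

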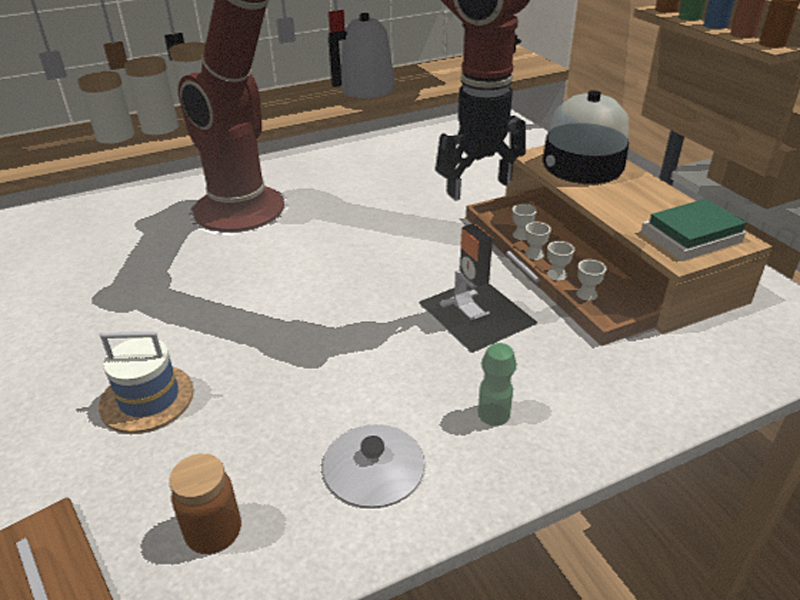

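The picture shows the tin standing centred on the trivet (about 146,395), the scale upright on its mat (about 472,270), and everything else where it was.

```bash
python3 -c "
from station import arm
print(arm.close_job())"
```

```text
the job is handed in; nothing more can be done
None
```

I weighed the tin, holding it about 2 cm clear of the counter for over 2 s. It now stands upright on the trivet, with the scale unhooked and upright on its mat; the job was handed in at 28 s and returned no verdict.

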